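# Lock the centrifuge lid

### The arm

A 7-joint arm with a two-finger parallel gripper is mounted at the origin on the work surface. World frame = base frame: x ahead of the robot, y to its left, z up, the work surface at z = 0. Lengths are in m, angles in rad, forces in N, time in s.
With the tool pointing down it reaches from about 0.35 to 0.9 m from the base axis. Payload 19.9 kg.
Tool frame: the origin (TCP) lies at the very end of the fingers, on their centre line; the grasp point (between the pads) lies 19 mm behind it; z points along the fingers, y is the direction in which the jaws open and shut (so a half turn about z gives the same grasp; the last joint's range is limited). The gripper opens to 85 mm and grips with 20 to 120 N. Pads are 22 mm wide; open, the fingers measure 114 mm over their backs; the gripper's body (76 mm by 85 mm) begins 54 mm behind the grasp point. The pads swing forward as they close: fully open they stand 13 mm farther back than shut.
Start: joints at [-0.042, 0.417, -0.01, 1.614, 0.005, 1.111, -0.053], TCP at [0.625, 0, 0.231] pointing down, gripper open.
Joint ranges: [-2.81, 2.81], [-0.39, 2.02], [-1.27, 1.25], [0.06, 2.57], [-1.19, 4.33], [0.19, 2], [-2.82, 2.82]. Speed limits (rad/s): [1.89, 1.89, 2.39, 2.39, 3.01, 3.01, 3.01].

### API

Orientations are given as a rotation vector (axis times angle).
In Python, from cell import robot gives the robot as it stands. The module is installed in compiled form; this text tells all that it offers.
- The arm moves only by the tool servo_tool, never from a script. Its argument "deltas" is a list that holds one entry, the list of rows, each a list of 7 numbers: the shift along the tool's x, y, z as a fraction of full scale, then the turn, a rotation vector about the tool's x, y, z as a fraction of full scale, then the closure, from 0 (fully open) to 1 (shut). In form: [[[dx, dy, dz, ax, ay, az, hand], ...]]. A call has exactly 8 rows; each row shifts and turns the commanded pose from where the row before left it, along the tool's axes as they then stand; what a row does not reach is not made up. Full scale, the value 1, is 0.04 m for a shift and 90 degrees for a turn. A row lasts 1/10 s, in which the tool goes at most 50 mm and 8.59 degrees, less where a joint would pass 70% of its speed; a pose out of reach is approached as far as the arm can. A call with a number of a shift or a turn outside -1 to 1 is refused whole. A call with a gripper value outside its range is refused whole. The fingers move at their own pace and stop on an object; the grip force is fixed at half the most. Time passes only in rows, so rows that do not move let the fingers close, or fill a call up. It gives the time, the measured TCP pose, the force and the opening at its end, in the units of the state.
- robot.state(): the state, without advancing time (a new reading comes with each control period).
- robot.capture(name): name is "scene" or "side" or "wrist"; returns a dict with "color" (480x640x3 uint8, blue, green, red), "range_z" (480x640 float32, m along the optical axis (not along the pixel's ray), 0 where there is no reading), "fx", "fy", "cx", "cy" (pixels), "T" (4x4, takes a point from camera to world coordinates). Camera axes: x right, y up, looking along -z (the intrinsics and any distortion apply to the point x, -y, -z); pixel columns grow to the right and rows downward; lengths in m; the calibration is good to about 2 mm. A picture is of the moment at which its call begins.
- robot.job_done(): hands the job in, once; it reports no verdict.
Trained networks look in the newest picture that a camera, given by its name, has taken for a name from the list of things; names that differ only in an ending like _2 or _b are one class to them, and where a whole thing is asked for, a point or a joint stands for the part that bears it (a point fixed in the world has none). Each returns a list of dicts, best first, with "score" (0 to 1); they miss things now and then, are a little off and sometimes report something else, mostly with a low value. They report only what shows in the picture. A call takes as long as a camera call.
- robot.cut_out(camera, thing): "region" (480x640 bool, what is visible of it) and "pixel" ([column, row] in pixels, amid what is visible of it).
The state is a dict: "time": time; "qpos": joint angles; "dq": joint speeds; "tau": joint torques, N m; "position": TCP position; "eef_rot": TCP orientation; "ft_force": force on the tool from outside, world axes, zero at the start; "ft_torque": the same for the moment, N m; "opening": opening from 0.0 (shut) to 1.0 (fully open).
Only numpy, scipy, OpenCV 4.12 (cv2) and the standard library are available. Lean on these libraries where they do the work, as an engineer would, in place of code of your own. Each camera call takes 0.05 s, during which the arm holds its last target.

### The job

The loaded centrifuge's lid still stands slightly ajar on its sprung hinges. With the fingers closed, set the fingertips in the slot of the round blue latch, press the lid fully down onto the case and, while it is down, turn the latch a quarter turn clockwise to its stop so that the lid stays locked shut when you let go. Do not pull the lid further open, and leave the tube rack, spray bottle, sample jar and marker where they are.

Things in the scene. Friction and masses are not known exactly. Their poses are not given: they have to be found in the camera images.
- centrifuge: beige bench centrifuge fixed to the bench, 370 mm deep (x), 340 mm wide (y), deck 165 mm high. Origin: centre of its underside. -x points to its front (sloped control fascia, reaching x = -210 mm; the robot stands there), +x to the hinges. Lid shut: its top face is level, 193 mm above the bench, latch axis at x = -98 mm, y = 0; lid 300 by 290 mm, 26 mm thick, round clear window
- lid (a joint): lid opening angle, rad: 0 fully shut (rigid stop), 0.06 to 0.10 at the start. Hinge line along y at x = 160 mm, z = 170 mm of the centrifuge; the free front edge faces the robot. Hinge springs push it up: keeping it fully down takes about 7 N (5 to 10) at the latch; unlocked and let go it rises again some 20 mm there
- latch (a joint): latch angle, rad, clockwise from above: 0 unlocked, 1.57 locked, rigid stop at each end; starts at 0 to 0.3, needs 0.1 to 0.2 Nm, stays where left. Its hidden cam drops through the deck when the lid is down; from 0.6 rad it slides under a ramp that draws the lid down the last 5 mm, and holds it shut beyond 1.2 rad. Turned with the lid up, the cam lands on the deck: turn back first
- latch_slot (a point): centre of the latch, level with the lid's top face; turns with the latch, tilts with the lid. Blue dial, 77 mm diameter, flush in the lid, 258 mm from the hinge line. Across its middle a finger slot 64 mm long, 28 wide, 14 deep, upright walls, closed ends, flat floor. x axis: along the slot to the end with the white mark; z: up out of the lid. Thinner fingers have play: turn further, to the stop
- lid_front (a point): middle of the lid's upper front edge, 52 mm in front of the latch axis; moves with the lid, 193 mm above the bench when shut. On the lid beside the dial a red dot (rear side) shows where the white mark points when unlocked, a green dot (right side seen from the front, centrifuge -y) where it points when locked; then the slot lies parallel to this edge
- tube_rack: loose blue rack with capped tubes, 180 (x) by 75 (y) mm, 102 mm high, on the bench on one side of the centrifuge, left or right; origin: centre of its underside. To be left alone
- spray_bottle: loose white bottle with blue cap, 68 mm diameter, 170 mm high, standing on the bench on the other side of the centrifuge; origin: centre of its underside. To be left alone
- sample_jar: loose clear jar with yellow lid, 58 mm diameter, 65 mm high, on the bench by the right side (-y) of the centrifuge; origin: centre of its underside. To be left alone
- marker: loose white marker with black cap, 138 mm long (x), 16 mm thick, lying on the bench by the left side (+y) of the centrifuge; origin: on its underside near the middle. To be left alone

How it is judged:
On the way, in this order (a step that is already met when the one before it is completed fails the run):
1. the lid has been pressed down onto the case (value of joint lid below 0.02 rad), for 0.05 s.
2. the latch has been turned to its stop with the lid down (value of joint latch above 1.4 rad and value of joint lid below 0.015 rad), for 0.1 s.
At the end, for the whole second after the job is handed in: The lid is fully down (opening under 0.015 rad, 4 mm at the latch) with nothing pressing on it, and the latch stands at its locked stop (turned beyond 1.4 rad of 1.57), both at rest (all of step 2 and velocity of joint lid below 0.02 rad/s and velocity of joint latch below 0.05 rad/s); the robot touches nothing.
It fails at once if the lid was lifted or pulled further open (beyond 0.2 rad) (value of joint lid above 0.2 rad).
It fails at once if the tube rack was moved more than 30 mm, lifted or tipped (distance of tube_rack from where it was at the start of the episode above 0.03 m or angle between tube_rack's own z axis and vertical above 0.3 rad).
It fails at once if the spray bottle was moved more than 30 mm, lifted or tipped (distance of spray_bottle from where it was at the start of the episode above 0.03 m or angle between spray_bottle's own z axis and vertical above 0.3 rad).
It fails at once if the sample jar was moved more than 30 mm, lifted or tipped (distance of sample_jar from where it was at the start of the episode above 0.03 m or angle between sample_jar's own z axis and vertical above 0.3 rad).
It fails at once if the marker was moved more than 30 mm or lifted (distance of marker from where it was at the start of the episode above 0.03 m).
It also fails if it takes over 38 s, if anything falls off the work surface, if the arm or the gripper's body presses on something with over 40 N, if the wrist force passes 120 N, or if a joint passes its speed limit or range.

## Working session

There is one attempt and no reset: what is moved stays moved. The work goes in short steps, Python scripts to look and compute and a tool call to move; the robot and the scene stay as the last step left them, time stands still between calls to the robot, and variables do not carry over. Pictures are saved under pics/ and viewed, and the job is handed in when it is done.

Besides the shell and the picture viewer there is one more tool, called after "Request:" in YAML: its name, and indented under it one key for each argument. servo_tool: Moves the arm, as the interface text tells. Its arguments: {"type":"object","properties":{"deltas":{"type":"array","items":{"type":"array","items":{"type":"array","items":{"type":"number"}}}}},"required":["deltas"]}

```bash
mkdir -p pics; cat > h.py <<'E'
import numpy as np, cv2
from cell import robot
def cap(n,f):
    c=robot.capture(n); cv2.imwrite('pics/'+f,c['color']); return c
def pts(c):
    z=c['range_z']; v,u=np.mgrid[0:480,0:640]
    P=np.stack([(u-c['cx'])/c['fx']*z,-(v-c['cy'])/c['fy']*z,-z,np.ones_like(z)],-1)
    W=P@np.asarray(c['T']).T
    W=W[...,:3]; W[z==0]=np.nan
    return W
E
python3 - <<'E'
from h import *
s=robot.state(); print(s)
for n in ('scene','side','wrist'):
    c=cap(n,n+'0.png'); np.savez(''+n+'0.npz',**c)
    print(n,np.round(c['T'],3).tolist())
    W=pts(c)
    for t in ('latch_slot','centrifuge','lid_front'):
        for r in robot.cut_out(n,t)[:2]:
            m=r['region']; print(t,r['score'],r['pixel'],m.sum(),np.nanmedian(W[m],0))
E
```

```text
{'time': 0.0, 'qpos': array([-0.04148917,  0.41802915, -0.01029191,  1.61415677,  0.00470143,
        1.11067735, -0.0530024 ]), 'dq': array([0.00020153, 0.00094211, 0.00085473, 0.00182831, 0.00144025,
       0.00133858, 0.00051496]), 'tau': array([ 3.43503270e-04, -8.64444852e+01,  6.79280274e-01, -4.34903777e+01,
        1.92400004e-02,  7.37222959e-03,  1.31192037e-04]), 'position': array([ 6.24664205e-01, -2.38326068e-05,  2.30633190e-01]), 'eef_rot': array([-2.22088469e+00, -2.22085237e+00,  1.48910935e-03]), 'ft_force': array([-0.51033949,  0.6190979 , -0.18471   ]), 'ft_torque': array([0.02828765, 0.01240861, 0.00073347]), 'opening': 1.0006795728336801}
scene [[0.08, -0.752, 0.654, 1.25], [0.997, 0.057, -0.056, -0.047], [0.005, 0.656, 0.754, 0.926], [0.0, 0.0, 0.0, 1.0]]
latch_slot 0.48 [324.8, 190.3] 201 [0.51275921 0.04568497 0.21247498]
centrifuge 0.66 [329.9, 273.4] 29162 [0.70866801 0.02986841 0.1958399 ]
lid_front 0.89 [326.3, 243.9] 17055 [0.64311456 0.03601082 0.2019662 ]
side [[-0.575, 0.591, -0.566, 0.121], [-0.818, -0.413, 0.4, 0.346], [0.003, 0.693, 0.721, 0.765], [0.0, 0.0, 0.0, 1.0]]
latch_slot 0.76 [337.1, 253.3] 1152 [0.50784867 0.01584974 0.21272174]
centrifuge 0.7 [398.5, 210.4] 65 [ 0.63951527 -0.25274781  0.06647435]
centrifuge 0.63 [308.5, 271.6] 36091 [0.50185346 0.08194578 0.19559324]
lid_front 0.83 [301.4, 239.2] 18728 [0.55796535 0.05553781 0.20819542]
wrist [[1.0, -0.001, -0.001, 0.625], [0.001, 0.959, 0.282, 0.073], [0.0, -0.282, 0.959, 0.373], [0.0, 0.0, 0.0, 1.0]]
latch_slot 0.68 [70.3, 231.3] 19608 [0.50501171 0.0220133  0.21050666]
centrifuge 0.92 [292.9, 179.3] 217653 [0.61524578 0.04918385 0.20215194]
lid_front 0.57 [282.8, 176.0] 207030 [0.60882819 0.04902712 0.20266428]
```

View pics/side0.png

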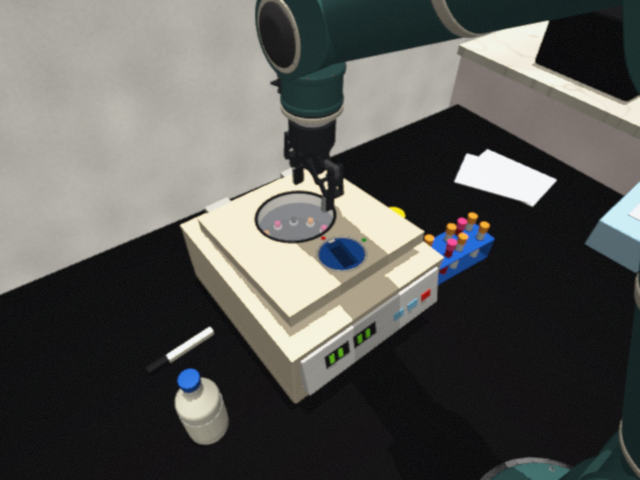

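View pics/wrist0.png

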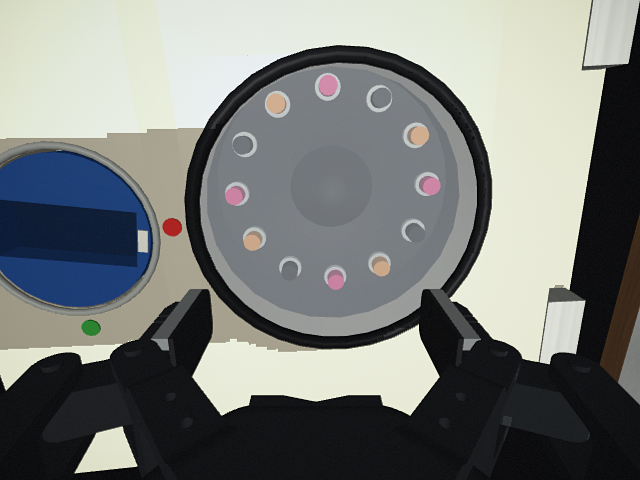

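View pics/scene0.png

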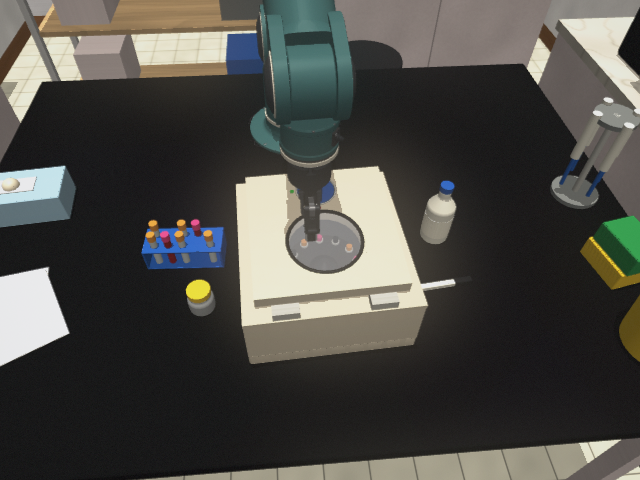

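The side and wrist views show the slot pointing about along +x. In the wrist view the white mark is at (142,241), the red dot at (172,227) and the green dot at (91,328). Rack and jar are on the right, bottle and marker on the left. Next I'll measure the dial in the wrist image.

```bash
python3 - <<'E'
from h import *
from scipy.optimize import least_squares
c=dict(np.load('wrist0.npz')); W=pts(c); im=c['color'].astype(int)
B,G,R=im[...,0],im[...,1],im[...,2]
# lid plane from beige
v,u=np.mgrid[0:480,0:640]
m=(R>120)&(abs(R-B)<60)&(v<340)&(W[...,2]>.18)&(u<560)
for k in range(4):
    A=np.c_[W[m][:,:2],np.ones(m.sum())]; p=np.linalg.lstsq(A,W[m][:,2],rcond=None)[0]
    r=abs(W[...,2]-(W[...,0]*p[0]+W[...,1]*p[1]+p[2])); m=m&(r<.004-.0007*k)
print('plane',p,m.sum(),'tilt',np.hypot(p[0],p[1]),'dir of descent',np.degrees(np.arctan2(-p[1],-p[0])))
n=np.array([-p[0],-p[1],1])
T=c['T'];o=T[:3,3]
def proj(uv):
    d=np.stack([(uv[:,0]-c['cx'])/c['fx'],-(uv[:,1]-c['cy'])/c['fy'],-np.ones(len(uv))],-1)@T[:3,:3].T
    t=(p[2]-o@n)/(d@n); return o+d*t[:,None]
blue=((B>R+35)&(B>60)&(u<165)).astype(np.uint8)
cn=max(cv2.findContours(blue,0,1)[0],key=cv2.contourArea)[:,0].astype(float)
hull=cv2.convexHull(cn.astype(np.int32))[:,0].astype(float); hull=hull[hull[:,0]>3]
Q=proj(hull)
f=least_squares(lambda x:np.hypot(Q[:,0]-x[0],Q[:,1]-x[1])-x[2],[.505,.02,.038],loss='soft_l1',f_scale=.001)
print('dial',f.x,'rms',np.sqrt(np.mean(f.fun**2)))
cx,cy=f.x[:2]
def cen(mm):
    k,l,s,ce=cv2.connectedComponentsWithStats(mm.astype(np.uint8)); i=1+np.argmax(s[1:,4]); return ce[i]
red=cen((R>150)&(G<80)&(u<200)); gr=cen((G>100)&(R<80)&(B<110)&(u<150)); wh=cen((R>170)&(B>170)&(u>125)&(u<155)&(v>215)&(v<265))
for nme,q in (('red',red),('green',gr),('white',wh)):
    P=proj(np.array([q]))[0]; print(nme,q,P,np.hypot(P[0]-cx,P[1]-cy),np.degrees(np.arctan2(P[1]-cy,P[0]-cx)))
print('z at dial',p@[cx,cy,1])
# slot: dark blue
sl=(B<80)&(B>R+15)&(u<140)&(v>195)&(v<270)
k,l,s,ce=cv2.connectedComponentsWithStats(sl.astype(np.uint8)); i=1+np.argmax(s[1:,4]);print(s[i],ce[i])
# world yaw of lid: edges
h=W[235,50];print('floor of slot depth pt',h)
# side cam check of dial
c2=dict(np.load('side0.npz'));W2=pts(c2);im=c2['color'].astype(int)
v,u=np.mgrid[0:480,0:640]
b2=(im[...,0]>im[...,2]+35)&(u>310)&(u<372)&(v>230)&(v<275)
P=W2[b2];print('side dial bbox',np.nanmin(P,0),np.nanmax(P,0),np.nanmedian(P,0))
E
```

```text
plane [-0.07720577  0.00126543  0.25059693] 120064 tilt 0.0772161407095866 dir of descent -0.9390104529742065
dial [0.50555078 0.02366864 0.03874662] rms 0.0003194668496667723
red [171.5 227. ] [0.55457455 0.02579229 0.20781321] 0.04906974836329498 2.4804337493789808
green [ 90.18867925 327.74056604] [ 0.50746624 -0.02783756  0.21138238] 0.05154180318806245 -87.87021536766505
white [142.22346369 240.69273743] [0.53989303 0.01911555 0.20893826] 0.03464275987327596 -7.5522263531372795
z at dial 0.21159544285435275
[   0  200  137   67 7526] [ 67.48378953 233.34015413]
floor of slot depth pt [0.48828528 0.01925645 0.20005369]
side dial bbox [ 0.467352   -0.01521269  0.19605397] [0.54254057 0.06080788 0.21866921] [0.50682979 0.01642017 0.21275488]
```

Request:
servo_tool:
  deltas:
    - [[0,-0.75,0,0,0,0,1],[0.2,-0.75,0,0,0,0,1],[0.2,-0.75,0,0,0,0,1],[0.19,-0.75,0,0,0,0,1],[0,0,0,0,0,0.083,1],[0,0,0,0,0,0,1],[0,0,0,0,0,0,1],[0,0,0,0,0,0,1]]

```text
time: 1.4
position: [0.5054, 0.0234, 0.2312]
eef_rot: [-2.359, -2.075, 0.0]
ft_force: [-0.3, -0.3, -0.3]
opening: 0.003
```

```bash
python3 - <<'E'
from h import *
from scipy.spatial.transform import Rotation as R
s=robot.state(); print(s['time'],s['position'],s['opening'],s['ft_force'],s['qpos'][-1]); M=R.from_rotvec(s['eef_rot']).as_matrix(); print(M.round(3), np.degrees(np.arctan2(M[1,1],M[0,1])))
c=cap('wrist','w1.png'); c=cap('side','s1.png')
cv2.imwrite('pics/s1c.png',cv2.resize(c['color'][180:310,240:440],None,fx=4,fy=4,interpolation=2))
E
```

```text
1.4 [0.50537697 0.0234475  0.23115282] 0.0026873441945707718 [-0.31081548 -0.25390853 -0.273236  ] -0.23915680726373026
[[ 0.128  0.992 -0.   ]
 [ 0.992 -0.128 -0.   ]
 [-0.    -0.    -1.   ]] -7.325783996143796
```

View pics/w1.png

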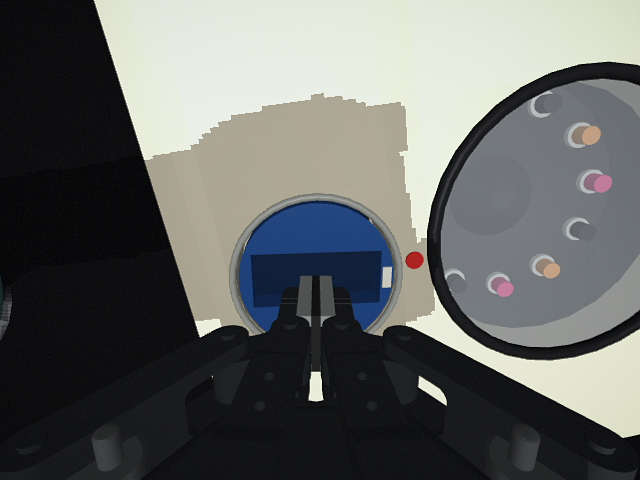

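View pics/s1c.png

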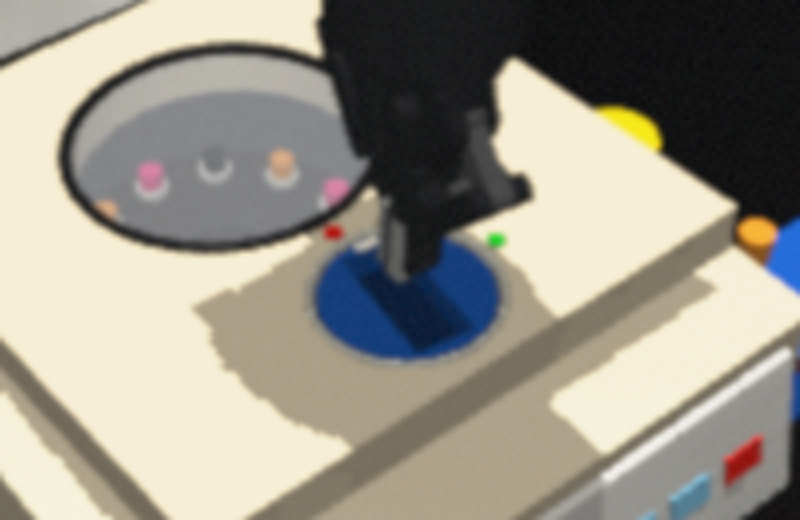

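```bash
python3 - <<'E'
from h import *
from scipy.spatial.transform import Rotation as R
s=robot.state(); M=R.from_rotvec(s['eef_rot']).as_matrix()
for n in('wrist','side','scene'):
    c=robot.capture(n); W=pts(c); P=(W-s['position'])@M
    m=(abs(P[...,0])<.04)&(abs(P[...,1])<.05)&(P[...,2]<.012)&(P[...,2]>-.06)
    Q=P[m]*1000
    print(n)
    for z in range(-60,12,4):
        q=Q[(Q[:,2]>=z)&(Q[:,2]<z+4)]
        if len(q)>3: print(z,len(q),'x',np.percentile(q[:,0],[0,5,95,100]).round(1),'y',np.percentile(q[:,1],[0,5,95,100]).round(1))
    if n=='wrist': cv2.imwrite('pics/w2c.png',cv2.resize(c['color'][240:400,220:420],None,fx=4,fy=4,interpolation=2))
E
```

```text
wrist
-60 3855 x [-7.9 -6.8 13.5 14.3] y [-41.8 -36.2  35.8  41.3]
-56 3393 x [-8.2 -6.7 13.7 15.4] y [-38.8 -33.9  33.6  37.7]
-52 1897 x [-11.2  -6.6  14.6  15.5] y [-35.4 -31.6  30.8  34.7]
-48 1534 x [-10.7  -4.8  14.6  15.6] y [-31.8 -23.7  23.6  31.5]
-44 482 x [ 7.2  7.7 14.6 15.2] y [-27.5 -19.3  18.2  21.3]
-40 763 x [-10.3  -8.4  12.8  13.5] y [-16.   -5.    4.3  15.6]
-36 235 x [-6.7 11.3 12.6 12.8] y [-13.7  -6.2   5.9  13.3]
-32 311 x [ 7.5  7.8 12.5 12.8] y [-13.8 -12.7  12.1  13.3]
-28 382 x [ 7.2  7.7 12.4 12.7] y [-13.8 -12.4  12.   13.4]
-24 350 x [ 7.2  7.5 12.4 12.7] y [-13.9 -12.4  12.   13.4]
-20 314 x [ 6.9  7.6 12.4 12.9] y [-13.9 -12.4  12.   13.4]
-16 304 x [ 7.1  7.6 12.4 12.7] y [-13.7 -12.6  12.   13.3]
-12 253 x [ 7.3  7.7 12.4 12.9] y [-13.2 -11.8  11.6  13.4]
-8 167 x [ 7.5  7.7 12.4 12.9] y [-12.1 -10.4   9.5  11.7]
-4 10 x [11.5 11.6 11.9 11.9] y [-6.8 -5.1  4.2  5.1]
side
-60 53 x [-10.4  -8.4  12.   12.2] y [-37.9 -35.2  34.1  38. ]
-56 79 x [-8.6 -6.8 12.3 13.6] y [-36.1 -29.4  28.5  35.2]
-52 44 x [-3.4  1.3 12.9 13.1] y [-33.  -29.5  24.4  31. ]
[... 615 characters left out ...]
0.9] y [-10.2  -9.2   3.3   4. ]
8 32 x [-39.8 -37.3  21.5  25.7] y [-49.7 -48.7 -28.8 -19.3]
scene
-56 5 x [ 1.1  1.9 12.4 12.7] y [26.3 27.  34.4 34.5]
-52 13 x [-10.5  -9.4  10.5  12.7] y [26.  27.4 31.4 31.8]
-32 12 x [-5.5 -5.4  6.6  6.7] y [10.1 10.6 16.  16.2]
-28 12 x [-7.8 -6.5  9.4 10.5] y [ 5.3  5.4 14.  14.3]
-24 15 x [-9.8 -9.8  9.1 10.5] y [ 4.5  4.7 13.6 13.9]
-20 10 x [-9.9 -9.8  8.8 10.5] y [ 3.9  4.  14.2 14.3]
-16 17 x [-9.8 -8.2  9.  10.6] y [ 3.2  3.7 13.2 14.1]
-12 13 x [-9.9 -8.5  9.4 10.6] y [ 0.4  2.1 11.9 12. ]
-8 5 x [-9.8 -9.8  8.3  8.7] y [4.1 4.2 7.1 7.6]
-4 8 x [-5.6 -4.2  8.8  8.8] y [2.7 2.7 5.6 6. ]
8 6 x [-30.6 -30.   13.1  13.6] y [-44.8 -44.4 -27.4 -27.1]
```

View pics/w2c.png

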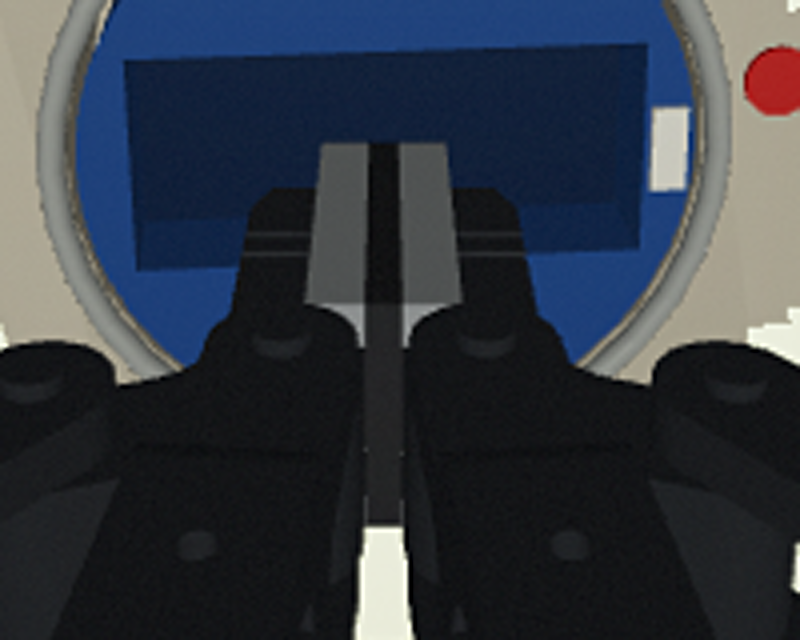

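The measured fingertips are slim: the pads are about 22 mm wide and the finger backs about 27 mm across. Spun on the axis they would have a lot of play in the slot. So I'll set the closed fingertips about 14 mm off-centre in the slot, towards the white mark, and drive them round an arc while turning.

Request:
servo_tool:
  deltas:
    - [[0,0.35,0,0,0,0,1],[0,0,0.2,0,0,0,1],[0,0,0.2,0,0,0,1],[0,0,0.2,0,0,0,1],[0,-0.02,0.2,0,0,0,1],[0,-0.02,0.2,0,0,0,1],[0,0,0,0,0,0,1],[0,0,0,0,0,0,1]]

```text
time: 2.45
position: [0.5172, 0.022, 0.1912]
eef_rot: [-2.361, -2.072, 0.0]
ft_force: [-0.0, -0.8, 1.4]
opening: 0.001
```

```bash
cat > look.py <<'E'
from h import *
import sys
s=robot.state(); print(s['time'],s['position'].round(4),s['ft_force'].round(1),s['ft_torque'].round(2),s['qpos'].round(2))
t=sys.argv[1]
c=cap('wrist','w%s.png'%t); d=cap('side','s%s.png'%t)
a=d['color'][200:310,260:420]
cv2.imwrite('pics/b%s.png'%t,np.hstack([c['color'][100:480,120:520],cv2.resize(a,(550*380//550,380),interpolation=2)]))
W=pts(c); im=c['color'].astype(int)
m=(W[...,2]>.18)&(W[...,2]<.23)&(im[...,2]>140)&(abs(im[...,2]-im[...,0])<70)&(np.mgrid[0:480,0:640][0]<260)
for k in range(3):
    p=np.linalg.lstsq(np.c_[W[m][:,:2],np.ones(m.sum())],W[m][:,2],rcond=None)[0]; m&=abs(W[...,2]-(W[...,:2]@p[:2]+p[2]))<.003
print('lid tilt',-p[0],'z at latch',p@[.503,.0236,1],m.sum())
E
python3 look.py 3
```

```text
2.45 [0.5172 0.022  0.1912] [-0.  -0.8  1.4] [ 0.01  0.09 -0.03] [-0.09  0.27 -0.02  1.92  0.01  0.95 -0.24]
lid tilt 0.04925837334411787 z at latch 0.2050951666130418 103676
```

View pics/b3.png

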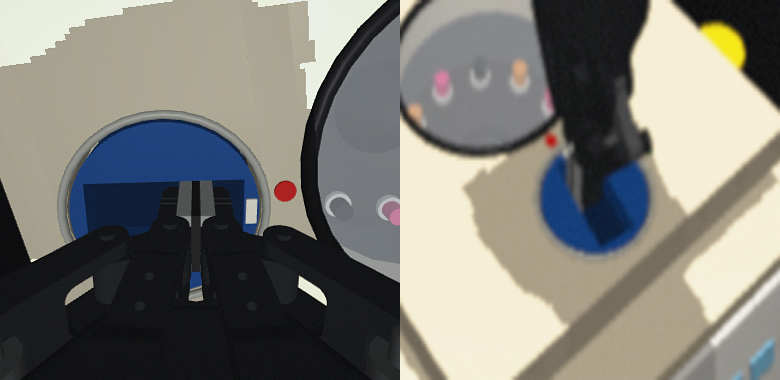

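The tips are in the slot and the lid is moving down: its tilt has gone from 0.077 to 0.049. I'll press further.

Request:
servo_tool:
  deltas:
    - [[0,-0.02,0.1,0,0,0,1],[0,-0.02,0.1,0,0,0,1],[0,0,0.1,0,0,0,1],[0,0,0.05,0,0,0,1],[0,0,0,0,0,0,1],[0,0,0,0,0,0,1],[0,0,0,0,0,0,1],[0,0,0,0,0,0,1]]

```text
time: 3.35
position: [0.5164, 0.0221, 0.1788]
eef_rot: [2.361, 2.071, 0.003]
ft_force: [-6.4, -2.0, 27.9]
opening: 0.001
```

```bash
python3 look.py 4
```

```text
3.35 [0.5164 0.0221 0.1788] [-6.4 -2.  27.9] [-0.39  1.59 -0.03] [-0.09  0.29 -0.02  1.93  0.01  0.92 -0.24]
lid tilt 0.00024351709627761794 z at latch 0.19264327708601392 103277
```

The lid is fully down, with tilt about 0 and the latch at z = 0.193. The force is 28 N, so I'll ease it a little and sweep the arc clockwise.

Request:
servo_tool:
  deltas:
    - [[0,0,-0.01,0,0,0,1],[-0.048,-0.003,0,0,0,0.09,1],[-0.048,-0.003,0,0,0,0.09,1],[-0.048,-0.003,0,0,0,0.09,1],[-0.048,-0.003,0,0,0,0.09,1],[-0.048,-0.003,0,0,0,0.09,1],[0,0,0,0,0,0,1],[0,0,0,0,0,0,1]]

```text
time: 4.25
position: [0.513, 0.0141, 0.1789]
eef_rot: [2.932, 1.126, 0.006]
ft_force: [3.7, 0.3, 15.9]
opening: 0.0
```

```bash
python3 look.py 5
```

```text
4.25 [0.513  0.0141 0.1789] [ 3.7  0.3 15.9] [ 0.12 -0.83 -0.03] [-0.18  0.28  0.1   1.95 -0.04  0.91 -0.89]
lid tilt 0.00472659690709288 z at latch 0.1924273196479055 93607
```

View pics/b5.png

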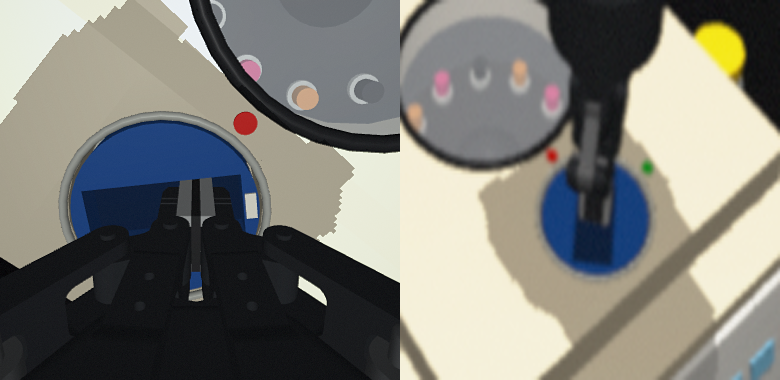

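The latch follows with about 7° of lag. Continuing.

Request:
servo_tool:
  deltas:
    - [[-0.048,-0.003,0,0,0,0.09,1],[-0.048,-0.003,0,0,0,0.09,1],[-0.048,-0.003,0,0,0,0.09,1],[-0.048,-0.003,0,0,0,0.09,1],[-0.048,-0.003,0,0,0,0.09,1],[-0.048,-0.003,0,0,0,0.06,1],[0,0,0,0,0,0,1],[0,0,0,0,0,0,1]]

```text
time: 5.15
position: [0.5025, 0.0103, 0.1789]
eef_rot: [-3.139, 0.107, -0.007]
ft_force: [5.1, -0.7, 15.9]
opening: 0.004
```

```bash
python3 look.py 6
```

```text
5.15 [0.5025 0.0103 0.1789] [ 5.1 -0.7 15.9] [-0.24 -0.93  0.03] [-0.29  0.26  0.24  1.98 -0.08  0.91 -1.65]
lid tilt 0.004548228711409648 z at latch 0.19282362999556557 106912
```

View pics/b6.png

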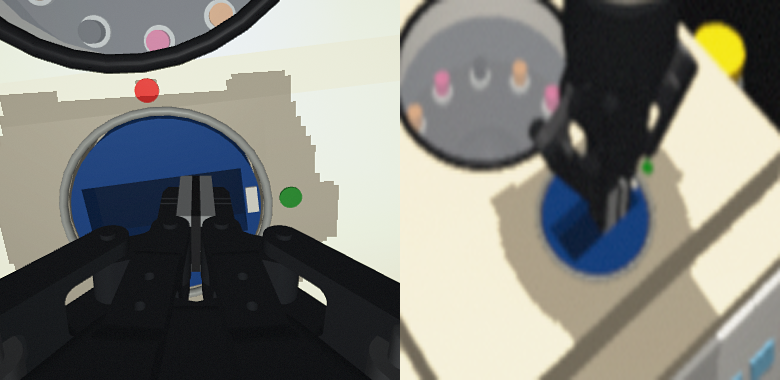

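The white mark is nearly at the green dot. I'll push on to the stop.

Request:
servo_tool:
  deltas:
    - [[-0.04,0,0,0,0,0.05,1],[-0.04,0,0,0,0,0.05,1],[-0.03,0,0,0,0,0,1],[0,0,0,0,0,0,1],[0,0,0,0,0,0,1],[0,0,0,0,0,0,1],[0,0,0,0,0,0,1],[0,0,0,0,0,0,1]]

```text
time: 6.05
position: [0.5013, 0.0094, 0.1797]
eef_rot: [3.121, -0.354, 0.018]
ft_force: [28.8, -11.7, 2.2]
opening: -0.002
```

```bash
python3 look.py 7
```

```text
6.05 [0.5013 0.0094 0.1797] [ 28.8 -11.7   2.2] [-2.28 -6.22  0.17] [-0.31  0.26  0.26  1.98 -0.08  0.9  -1.8 ]
lid tilt 0.005999363798181188 z at latch 0.193293320013304 105071
```

View pics/b7.png

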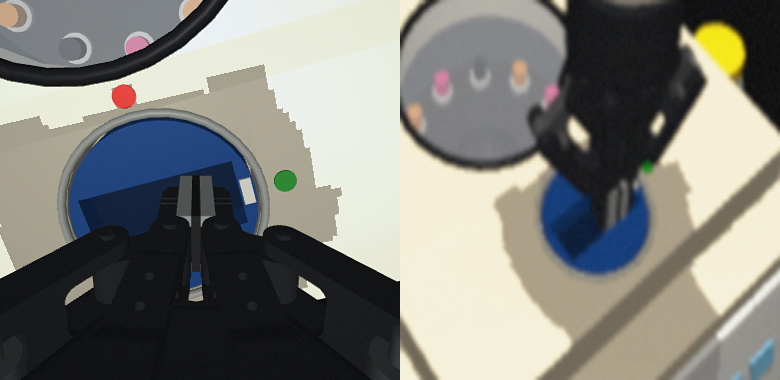

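The push ran into the stop: lateral force is 29 N and the lid stays down by itself. Next I release the side load and withdraw straight up.

Request:
servo_tool:
  deltas:
    - [[0.04,0,0,0,0,0,1],[0.04,0,0,0,0,0,1],[0,0,-0.1,0,0,0,1],[0,0,-0.2,0,0,0,1],[0,0,-0.5,0,0,0,1],[0,0,-0.7,0,0,0,1],[0,0,-0.7,0,0,0,1],[0,0,0,0,0,0,1]]

```text
time: 6.95
position: [0.5007, 0.0103, 0.2685]
eef_rot: [-3.121, 0.352, -0.007]
ft_force: [0.0, -0.7, -0.7]
opening: 0.001
```

```bash
python3 look.py 8;python3 - <<'E'
from h import *
c=robot.capture('wrist');W=pts(c);im=c['color'].astype(int);B,G,R=im[...,0],im[...,1],im[...,2]
def cen(mm):
    k,l,s,ce=cv2.connectedComponentsWithStats(mm.astype(np.uint8)); i=1+np.argmax(s[1:,4]); return np.nanmedian(W[l==i],0)
C=np.array([.503,.0236])
near=np.hypot(W[...,0]-C[0],W[...,1]-C[1])
for n,m in(('red',(R>150)&(G<80)&(near<.06)),('green',(G>100)&(R<80)&(B<110)),('white',(R>150)&(B>150)&(near<.0365))):
    if m.any():
        P=cen(m);print(n,P,np.degrees(np.arctan2(P[1]-C[1],P[0]-C[0])))
E
```

```text
6.95 [0.5007 0.0103 0.2685] [ 0.  -0.7 -0.7] [-0.01 -0.01  0.04] [-0.33  0.16  0.27  1.88 -0.05  1.1  -1.83]
lid tilt 0.0033554670576843317 z at latch 0.19337515160708005 85619
red [0.55234451 0.0268763  0.19403542] 3.7986608003168776
green [ 0.50627494 -0.02689666  0.1942429 ] -86.28930213172264
white [ 0.50498778 -0.01108414  0.19420942] -86.71991274686793
```

View pics/w8.png

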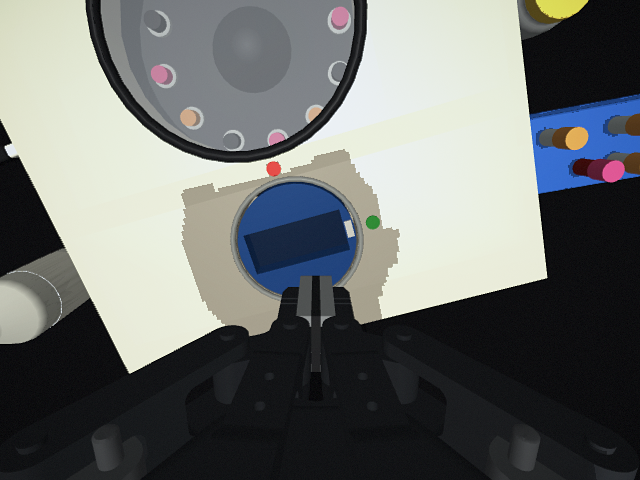

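View pics/s8.png

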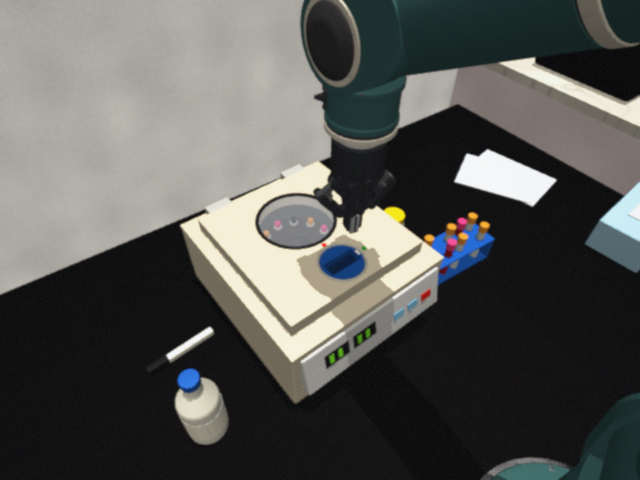

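The white mark at (350,229) points at the green dot at (373,222). The slot is parallel to the front edge, the lid is level at 193 mm with nothing on it, and the other objects are in place.

```bash
python3 -c "
from cell import robot
s=robot.state();print(s['time'],s['ft_force'],s['position']);print(robot.job_done())"
```

```text
7.1 [-0.3954817   0.41810946  0.24458166] [0.49911412 0.01025573 0.26488784]
the job is handed in; nothing more can be done
None
```

The lid is shut and locked, and I handed the job in at 7.1 s with the robot clear of everything. `job_done` gives no verdict, so this rests on my own measurements.

**What I did:** I put the closed fingertips in the slot about 14 mm off the latch axis, because the tips are slim and would have had a lot of play at the centre. I pressed the lid down with about 28 N, eased to about 16 N, and swept them clockwise until the side force rose to about 29 N. That was the latch's stop. Then I released the side load and withdrew straight up.

**Last checks, after letting go:**
- **Lid:** the top face measured 193.4 mm at the latch, against 193 mm when shut. The measured tilt was 0.003 rad, under the 0.015 limit.
- **Latch:** the white mark was within 0.5° of the green dot's direction.
- **Other objects:** the rack, bottle, jar and marker looked unmoved in the side view; I did not measure their positions.
- **Contact:** the force on the tool was under 1 N.

**A reading that disagreed:** while I was pressing and turning, the wrist camera gave a tilt of 0.005–0.006 rad although the height at the latch read shut. I put this down to camera noise.

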